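# Fit the cartridges of a countertop water purifier in flow order

## Robot

A 7-joint arm with a two-finger parallel gripper is mounted at the origin on a cart in front of the work surface, level with it; the furniture and walls round the work are solid. World frame = base frame: x ahead of the robot, y to its left, z up, the work surface at z = 0. Lengths are in mm, angles in rad, forces in N, time in s.
With the tool pointing down it reaches from about 350 to 775 mm from the base axis. Payload 3.1 kg.
Tool frame: the origin (TCP) lies on the centre line of the jaws, within the pads' length; the fingertips stand 25 mm ahead of it and the grasp point (between the pads) lies 6 mm ahead of it (bot.tip_reach is the distance from the TCP to the fingertips, in mm); x points along the fingers, y is the direction in which the jaws open and shut, and the axes are right-handed (so a half turn about x gives the same grasp; the last joint's range is limited). The gripper opens to 85 mm and grips with 20 to 120 N. Pads are 22 mm wide; open, the fingers measure 114 mm over their backs; the gripper's body (76 mm by 85 mm) begins 54 mm behind the grasp point. The pads swing forward as they close: fully open they stand 13 mm farther back than shut.
Start: joints at [1.172, 0.311, 0.014, 1.512, -0.004, 1.319, -0.027], TCP at [192.136, -515.364, 256.304] pointing down, gripper open.
Joint ranges: [-2.7, 2.7], [-0.3, 1.91], [-1.27, 1.3], [0.12, 2.57], [-1.44, 4.58], [0.2, 2.03], [-3.05, 3.05]. Speed limits (rad/s): [2.79, 2.79, 3.14, 3.14, 3.14, 3.14, 3.14].

## Interface

Orientations are given as a unit quaternion [x, y, z, w].
In Python, from rig import bot, let_go, grasp, imaging gives the robot as it stands. The module is installed in compiled form; this text tells all that it offers. Calls block until the motion is done:
- bot.move_to(position, orientation): joint-space move of the TCP to a pose.
- bot.servo_line(position, rotation=None, speed=150): straight line of the TCP; rotation=None keeps the orientation; speed is the mean speed in mm/s.
- bot.goto_joints(angles): joint-space move.
- let_go() and grasp(): open the fingers fully, or close them until they stop; the grip force is fixed at half the most.
- bot.wait(seconds).
- bot.ik(position, orientation): joint angles nearest the present ones, or None.
- bot.observe(): the state.
- imaging.grab_frame(name): name is "side" or "top" or "wrist"; returns the picture (400x640x3 uint8, blue, green, red); there is no depth.
- imaging.camera_info(name): a dict with "fx", "fy", "cx", "cy" (pixels), "D" ([k1, k2, p1, p2, k3] as OpenCV has them; the pictures are not rectified), "origin" and "attitude" of the camera in the world. Camera axes: x right, y up, looking along -z (the intrinsics and any distortion apply to the point x, -y, -z); pixel columns grow to the right and rows downward; lengths in mm; the calibration is good to about 2 mm. A picture is of the moment at which its call begins: read the wrist's pose just before it. camera_info takes no time and is no camera call; for the wrist camera it gives the pose at the moment of the call.
A pose or a line that the arm cannot do raises bot.IKError and nothing moves.
- bot.hand_in(): hands the job in, once; it reports no verdict.
The state is a dict: "time_s": time; "qpos": joint angles; "qd": joint speeds; "effort": joint torques, N m; "tcp_pos": TCP position; "ee_rot": TCP orientation; "force": force on the tool from outside, world axes, zero at the start; "moment": the same for the moment, N m; "width": opening from 0.0 (shut) to 1.0 (fully open).
Only numpy, scipy, OpenCV 4.12 (cv2) and the standard library are available. Lean on these libraries where they do the work, as an engineer would, in place of code of your own. Each camera call takes 0.05 s, during which the arm holds its last target. There are 200 camera calls.

## Task

Load the water purifier with its three cartridges, each standing fully home in a bay, in the order the water flows: the pleated sediment cartridge (the widest) next to the inlet with the brass valve, the slim membrane cartridge next to the outlet spout, and the smooth carbon cartridge between them. Then lay the hold-down bar on top, so that the three pull knobs come up through its holes and it rests flat on all three cartridges. Leave the measuring cup and the dropper bottle beside the purifier where they stand.

Things in the scene. Friction and masses are not known exactly. Their poses are not given: they have to be found in the camera images.
- sediment_mid (a point): Sediment cartridge: the widest, a body of upright pleats, 67 mm in diameter. 128 mm tall, about 0.2 kg, standing. The lower 36 mm is a round foot of 44 mm, tapering to 34 mm at the very bottom. On its flat top, 100 mm above its underside, a pull knob to lift it by: 16 mm wide, 28 mm tall (upper 8 mm tapered). Point: on its axis half-way up, 64 mm above its underside; z up.
- carbon_mid (a point): Carbon cartridge: the middle-sized smooth barrel with end caps, 56 mm in diameter. 128 mm tall, about 0.2 kg, standing. The lower 36 mm is a round foot of 44 mm, tapering to 34 mm at the very bottom. On its flat top, 100 mm above its underside, a pull knob to lift it by: 16 mm wide, 28 mm tall (upper 8 mm tapered). Point: on its axis half-way up, 64 mm above its underside; z up.
- membrane_mid (a point): Membrane cartridge: the slimmest, a smooth tube with two thin bands, 46 mm in diameter. 128 mm tall, about 0.2 kg, standing. The lower 36 mm is a round foot of 44 mm, tapering to 34 mm at the very bottom. On its flat top, 100 mm above its underside, a pull knob to lift it by: 16 mm wide, 28 mm tall (upper 8 mm tapered). Point: on its axis half-way up, 64 mm above its underside; z up.
- bar_handle (a point): Hold-down bar: flat metal strip 212 x 52 x 6 mm, about 0.2 kg, lying at the right; 30 mm holes at its middle and 75 mm either side. Bridge handle over the middle: black grip 86 mm along the strip, 13 mm wide, 12 mm thick. Point: the grip's centre, 56 mm above the strip's underside; y along the strip, z up. In place its underside is 110 mm above the worktop.
- purifier: Purifier base: fixed white block 100 x 234 x 45 mm with three open round bays at y = -75, 0, +75 mm, x = 0. Each bay is 50 mm wide, bevelled, its floor 10 mm above the worktop: a foot fits with 3 mm to spare all round, and a seated cartridge's underside is 10 mm above the worktop. Origin: centre of its underside, on the worktop; y along the row, z up.
- inlet_valve: Water inlet at one end of the base (either end): fixed white end block 92 x 40 x 43 mm with a brass valve, flat steel lever on top (84 mm high) and copper pipe stub to the rear. Origin: centre of its underside, in line with the bays, 62 mm from the nearest bay's centre.
- outlet_spout: Water outlet at the other end of the base: fixed white end block 92 x 40 x 43 mm with a bent steel spout reaching forward (98 mm high). Origin: centre of its underside, in line with the bays, 62 mm from the nearest bay's centre.
- dropper_bottle_mid (a point): Bystander: amber dropper bottle, 33 mm in diameter and 102 mm tall, upright beside the base. Point: on its axis half-way up.
- measuring_cup_mid (a point): Bystander: open pale measuring cup, 66 mm in diameter and 50 mm tall, among the cartridges. Point: on its axis half-way up.
Not all that is in view belongs to the job. Leave any brown look-alike of the outlet_spout alone.

How it is judged:
By the outcome, as a careful person would: the job done as asked, in the order asked, and still so for the second after the job is handed in, with the robot touching nothing.
It also fails if it takes over 96 s, if anything falls off the work surface, if the arm or the gripper's body presses on something with over 40 N, if the wrist force passes 120 N, or if a joint passes its speed limit or range.

## Working session

There is one attempt and no reset: what is moved stays moved. The work goes in short steps, each a Python script; the robot and the scene stay as the last script left them, time stands still between calls to the robot, and variables do not carry over. Pictures are saved under pics/ and viewed, about 12 in all and at most 16, crops included, and the job is handed in when it is done.

```bash
mkdir -p pics
python3 - <<'E'
from rig import bot, imaging
import cv2
for n in ("top","side"):
    i=imaging.camera_info(n); print(n,i)
    cv2.imwrite(f"pics/{n}0.png",imaging.grab_frame(n))
s=bot.observe(); print(s)
E
```

```text
top {'fx': 461.0768371296868, 'fy': 461.0768371296868, 'cx': 317.7086729095905, 'cy': 201.41624855905943, 'D': array([-0.03137431,  0.        ,  0.        ,  0.        ,  0.        ]), 'origin': array([ 265.93594346,   27.96646193, 1350.69333962]), 'attitude': array([ 0.07802924, -0.07014056, -0.67454887,  0.73073631])}
side {'fx': 489.12877198279716, 'fy': 489.12877198279716, 'cx': 323.3569180616181, 'cy': 197.54137248122328, 'D': array([-0.08640026,  0.        ,  0.        ,  0.        ,  0.        ]), 'origin': array([ 288.26538513, -620.86646908, 1139.42274446]), 'attitude': array([ 0.27728792, -0.04451342, -0.17714674,  0.94326507])}
{'time_s': 0.1, 'qpos': array([ 1.17227652,  0.31166123,  0.01397301,  1.51290691, -0.00441231,
        1.31923166, -0.02723746]), 'qd': array([-0.00080612, -0.00238881, -0.00012089, -0.00327802,  0.00011523,
       -0.00105697, -0.00141179]), 'effort': array([ 6.74103048e-04, -3.80859697e+01,  1.46664334e-01, -2.31243217e+01,
        1.24018115e-02,  8.16767133e-03, -1.09693502e-05]), 'tcp_pos': array([ 191.92578037, -514.76919901,  255.31696719]), 'ee_rot': array([-0.69571728, -0.12625795,  0.69604092, -0.12475348]), 'force': array([-0.00352727,  0.63802787,  0.35367812]), 'moment': array([-0.02673232,  0.0055982 ,  0.00809603]), 'width': 0.9975597042898264}
```

View pics/top0.png

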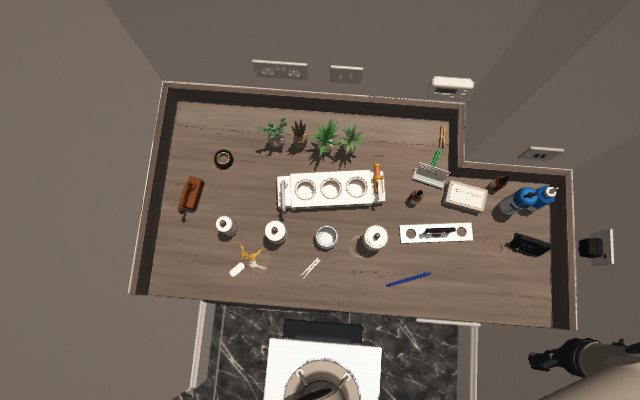

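View pics/side0.png

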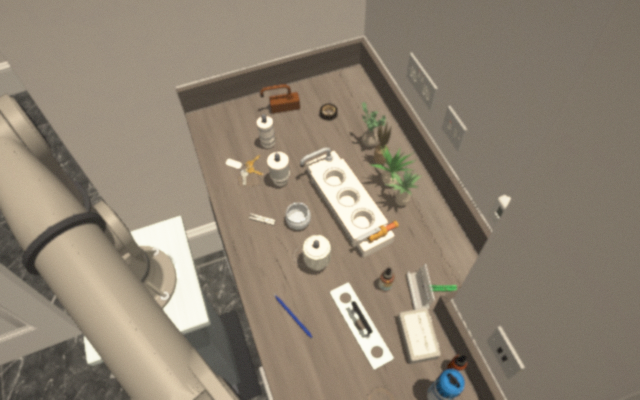

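The top view shows the purifier row at about (331,189). The brass valve is at its right end (378,180) and the spout at its left end (284,195). The membrane is at (226,228), carbon at (275,234), cup at (326,238), sediment at (375,238), bar at (437,233) and dropper bottle at (416,197). Next I'll zoom in.

```bash
cat > h.py <<'E'
from rig import bot, let_go, grasp, imaging
import cv2, numpy as np
from scipy.spatial.transform import Rotation as R
F=np.diag([1,-1,-1.])
def K(i): return np.array([[i["fx"],0,i["cx"]],[0,i["fy"],i["cy"]],[0,0,1.]])
def ray(i,uv):
    n=cv2.undistortPoints(np.array(uv,float).reshape(-1,1,2),K(i),i["D"]).reshape(-1,2)
    d=np.c_[n,np.ones(len(n))]@F
    return R.from_quat(i["attitude"]).apply(d)
def onz(i,uv,z):
    d=ray(i,uv); o=i["origin"]; return o+d*((z-o[2])/d[:,2])[:,None]
def proj(i,P):
    c=R.from_quat(i["attitude"]).inv().apply(np.atleast_2d(P)-i["origin"])@F
    return cv2.projectPoints(c,np.zeros(3),np.zeros(3),K(i),i["D"])[0].reshape(-1,2)
E
python3 - <<'E'
from h import *
im=cv2.imread("pics/top0.png")
cv2.imwrite("pics/z1.png",cv2.resize(im[150:260,200:400],None,fx=4,fy=4,interpolation=cv2.INTER_CUBIC))
i=imaging.camera_info("top")
for n,p,z in [("bayR",(358,188),45),("bayM",(331,189),45),("bayL",(305,190),45),("mem",(225,220),128),("car",(275,230),128),("sed",(375,232),128),("bar",(437,231),50),("cup",(326,238),0),("bot",(417,195),50)]:
    print(n,onz(i,[p],z).round())
E
```

```text
bayR [[593. -60.  45.]]
bayM [[583.  18.  45.]]
bayL [[574.  93.  45.]]
mem [[455. 297. 128.]]
car [[439. 160. 128.]]
sed [[ 455. -107.  128.]]
bar [[ 483. -292.   50.]]
cup [[445.  22.   0.]]
bot [[ 584. -231.   50.]]
```

View pics/z1.png

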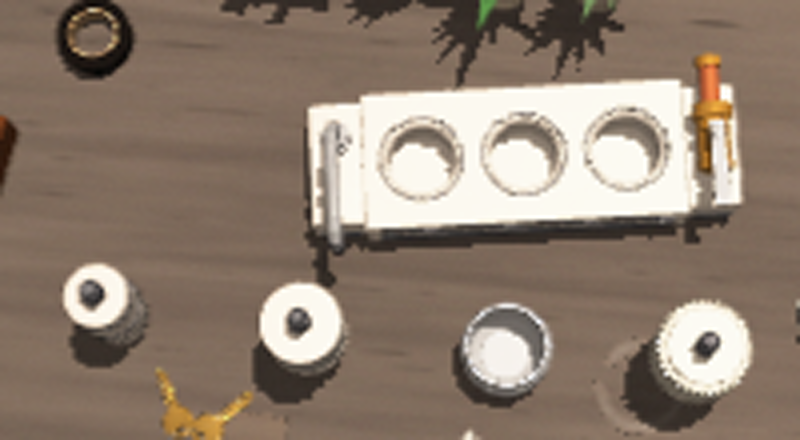

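The order is confirmed: the brass valve is at the -y (right) end and the spout at the +y end. The ribbed sediment cartridge is at zoom (700,350), carbon at (300,325) and membrane at (97,295). Next I'll take overhead wrist views for precision.

```bash
cat >> h.py <<'E'
def down(a):  # tool x down, tool y at world angle a
    y=np.array([np.cos(a),np.sin(a),0]); x=np.array([0,0,-1.])
    return R.from_matrix(np.c_[x,y,np.cross(x,y)]).as_quat()
def bestdown(p,a):
    q0=bot.observe()["qpos"]; best=None
    for k in (0,np.pi):
        j=bot.ik(list(p),list(down(a+k)))
        if j is not None:
            c=np.abs(np.array(j)-q0).max()
            if best is None or c<best[0]: best=(c,a+k)
    return best
E
python3 - <<'E'
from h import *
s=bot.observe(); i=imaging.camera_info("wrist")
m=R.from_quat(s["ee_rot"]); print(m.as_matrix().round(2)); print(m.inv().apply(i["origin"]-s["tcp_pos"]), R.from_quat(i["attitude"]).as_matrix().round(2),i["fx"],i["cx"],i["cy"],i["D"],bot.tip_reach)
for a in (0.12,0.12+np.pi/2):
  for p in ([480,-20,420],[580,20,320],[480,-290,300],[455,290,300]): print(a,p,bestdown(p,a))
E
```

```text
[[-0.    0.35 -0.94]
 [ 0.   -0.94 -0.35]
 [-1.   -0.    0.  ]]
[-116.85499242    1.63846766  -67.82062609] [[ 0.35  0.9   0.25]
 [-0.94  0.34  0.09]
 [-0.   -0.27  0.96]] 350.57234744181505 318.8840132604801 194.68908515934024 [0.00581118 0.         0.         0.         0.        ] 25.0
0.12 [480, -20, 420] (np.float64(0.7690895543615563), 0.12)
0.12 [580, 20, 320] (np.float64(0.7960244093266405), 0.12)
0.12 [480, -290, 300] (np.float64(0.5566988038206713), 0.12)
0.12 [455, 290, 300] (np.float64(1.4591138181268297), 0.12)
1.6907963267948967 [480, -20, 420] (np.float64(1.5109724966369247), 4.83238898038469)
1.6907963267948967 [580, 20, 320] (np.float64(1.4189121905915523), 1.6907963267948967)
1.6907963267948967 [480, -290, 300] (np.float64(0.9518464205594465), 4.83238898038469)
1.6907963267948967 [455, 290, 300] (np.float64(1.5470809153497591), 1.6907963267948967)
```

Run:
```python
from h import *
t=bot.observe()["time_s"]
bot.move_to([420,0,400],list(down(-np.pi/2)))
bot.wait(0.3)
i=imaging.camera_info("wrist"); im=imaging.grab_frame("wrist")
np.save("w1.npy",i,allow_pickle=True); cv2.imwrite("pics/w1.png",im)
print(bot.observe()["time_s"]-t,i["origin"])
```

```text
2.4417 [488.45478258  -1.79960607 516.69504374]
```

View pics/w1.png

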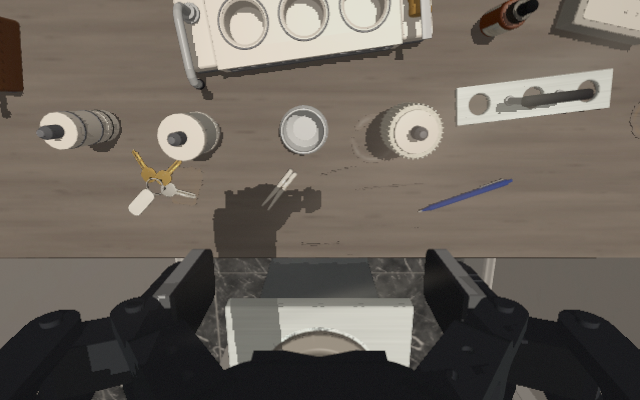

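The wrist view shows the membrane knob at (47,132), carbon knob (177,139), cup (303,130), sediment knob (419,132) and bar with handle (560,97). The bays are at (243,22), (304,14) and (364,10). I'll take another view over the bays and detect numerically.

Run:
```python
from h import *
bot.move_to([520,10,380],list(down(-np.pi/2)))
bot.wait(0.3)
i2=imaging.camera_info("wrist"); im2=imaging.grab_frame("wrist")
np.save("w2.npy",i2,allow_pickle=True); cv2.imwrite("pics/w2.png",im2)
i1=np.load("w1.npy",allow_pickle=True).item(); im1=cv2.imread("pics/w1.png")
def knob(im,i,c):
    g=im.max(2); m=(g<95).astype(np.uint8)
    n,l,st,ce=cv2.connectedComponentsWithStats(m)
    best=[(np.hypot(*(ce[k]-c)),k) for k in range(1,n) if 30<st[k,4]<1500]
    d,k=min(best); return ce[k],st[k],onz(i,[ce[k]],114)[0]
for n,c in [("mem",(47,132)),("car",(177,139)),("sed",(419,132))]:
    print(n,*[np.round(v,1) for v in knob(im1,i1,c)])
it=imaging.camera_info("top"); imt=cv2.imread("pics/top0.png")
for n,c in [("mem",(223,223)),("car",(274,230)),("sed",(377,236))]:
    print("top",n,*[np.round(v,1) for v in knob(imt,it,c)])
```

```text
mem [ 52.3 131.7] [ 39 125  25  15 266] [451.5 299.4 114. ]
car [178.8 138.4] [169 132  18  14 154] [444.  157.6 114. ]
sed [413.2 131.7] [411 127   7  12  36] [ 451.4 -109.2  114. ]
top mem [224.9 236. ] [217 231  20  11 130] [413.3 295.1 114. ]
top car [271.7 243.6] [263 235  23  16 195] [402.9 166.6 114. ]
top sed [364.1 248.9] [355 235  25  23 237] [408.7 -82.2 114. ]
```

View pics/w2.png

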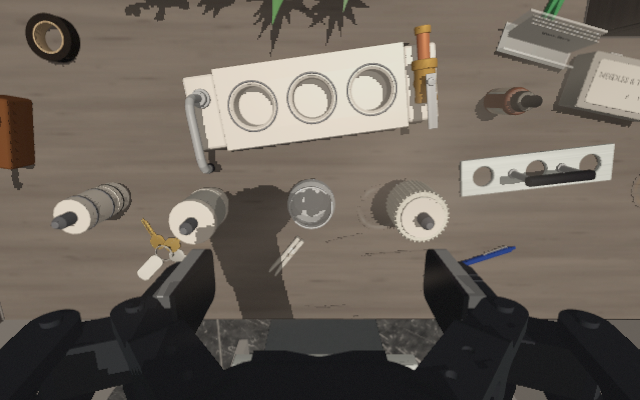

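The second view shows the bays at about (253,105), (312,97) and (372,89), and the bar holes at (483,176), (537,170) and (592,163). I'll refine by fitting and check with an overlay.

```bash
cat > fit.py <<'E'
from h import *
i1=np.load("w1.npy",allow_pickle=True).item(); im1=cv2.imread("pics/w1.png")
i2=np.load("w2.npy",allow_pickle=True).item(); im2=cv2.imread("pics/w2.png")
def rect(im,i,x0,y0,w,h,z,s=0.5):
    # orthographic picture of plane z: col -> x0+s*c, row -> y0+s*r
    X,Y=np.meshgrid(x0+s*np.arange(int(w/s)),y0+s*np.arange(int(h/s)))
    m=proj(i,np.c_[X.ravel(),Y.ravel(),np.full(X.size,z)]).astype(np.float32).reshape(*X.shape,2)
    return cv2.remap(im,m[...,0],m[...,1],cv2.INTER_CUBIC)
def circ(im,i,c,z,r,tol=2,half=50,thr=18):
    o=rect(im,i,c[0]-half,c[1]-half,2*half,2*half,z)
    g=cv2.GaussianBlur(cv2.cvtColor(o,cv2.COLOR_BGR2GRAY),(5,5),0)
    h=cv2.HoughCircles(g,cv2.HOUGH_GRADIENT,1,400,param1=100,param2=thr,minRadius=int(2*(r-tol)),maxRadius=int(2*(r+tol)))
    if h is None: return None,o
    a=h[0,0]; cv2.circle(o,(int(a[0]),int(a[1])),int(a[2]),(0,0,255),1)
    return np.array([c[0]-half+a[0]/2,c[1]-half+a[1]/2,a[2]/2]),o
E
python3 - <<'E'
from fit import *
tiles=[]
for im,i,l in ((im1,i1,"w1"),(im2,i2,"w2")):
    row=[]
    for n,c,z,r in [("bR",(593,-60),45,25),("bM",(583,18),45,25),("bL",(574,93),45,25),("mem",(451,299),100,23),("car",(444,158),100,28),("sed",(453,-112),100,33.5),("hM",(483,-292),6,15)]:
        a,o=circ(im,i,c,z,r); print(l,n,None if a is None else a.round(1)); row.append(o)
    tiles.append(np.hstack(row))
cv2.imwrite("pics/t.png",cv2.resize(np.vstack(tiles),None,fx=.57,fy=.57))
E
```

```text
w1 bR [596.8 -56.8  24.2]
w1 bM [586.2  14.8  26.7]
w1 bL [576.8  92.8  26.7]
w1 mem [451.2 302.8  21.8]
w1 car [443.2 161.2  28. ]
w1 sed None
w1 hM None
w2 bR [599.8 -54.8  26.7]
w2 bM [589.8  16.8  24. ]
w2 bL [578.8  90.8  24.2]
w2 mem [451.8 302.8  21.6]
w2 car [444.2 161.2  27.3]
w2 sed None
w2 hM [ 488.8 -302.2   15.6]
```

View pics/t.png

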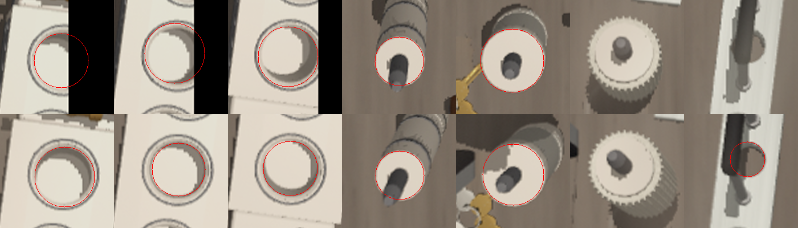

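Run:
```python
from fit import *
row=[]
for n,c,z,r,thr in [("bR",(597,-57),45,31.5,18),("bM",(588,17),45,31.5,18),("bL",(578,91),45,31.5,18),("sed",(453,-112),100,32.5,7)]:
  for im,i in ([(im2,i2)] if z==45 else [(im1,i1),(im2,i2)]):
    a,o=circ(im,i,c,z,r,3,50,thr); print(n,None if a is None else a.round(1)); row.append(o)
# bar outline: white region at z=6 in w2
o=rect(im2,i2,420,-420,130,240,6,.5)
m=((o.min(2)>165)).astype(np.uint8); m=cv2.morphologyEx(m,cv2.MORPH_CLOSE,np.ones((9,9)))
cs,_=cv2.findContours(m,cv2.RETR_EXTERNAL,cv2.CHAIN_APPROX_NONE); c=max(cs,key=cv2.contourArea)
b=cv2.minAreaRect(c); print("bar",420+b[0][0]/2,-420+b[0][1]/2,b[1][0]/2,b[1][1]/2,b[2])
# handle grip, dark, at z=56
o2=rect(im2,i2,420,-420,130,240,56,.5)
m=((o2.max(2)<50)).astype(np.uint8)
n,l,st,ce=cv2.connectedComponentsWithStats(m); k=1+np.argmax(st[1:,4])
b2=cv2.minAreaRect(np.argwhere(l==k)[:,::-1].astype(np.float32)); print("grip",420+b2[0][0]/2,-420+b2[0][1]/2,b2[1][0]/2,b2[1][1]/2,b2[2])
cv2.drawContours(o,[cv2.boxPoints(b).astype(int)],0,(0,0,255)); cv2.drawContours(o2,[cv2.boxPoints(b2).astype(int)],0,(0,0,255))
t=np.hstack(row); u=np.hstack([o,o2]).transpose(1,0,2); u=cv2.resize(u,None,fx=1,fy=1)
W=max(t.shape[1],u.shape[1]); C=[np.pad(v,((0,0),(0,W-v.shape[1]),(0,0))) for v in (t,u)]
v=np.vstack(C); cv2.imwrite("pics/t2.png",cv2.resize(v,None,fx=.75,fy=.75))
```

```text
bR [599.2 -58.2  30.4]
bM [588.8  16.8  29.1]
bL [578.8  91.2  31.4]
sed [ 450.2 -115.2   31.2]
sed [ 451.2 -115.8   31.8]
bar 489.01292419433594 -302.2246856689453 52.01913833618164 212.16273498535156 6.639471054077148
grip 487.5 -405.25 29.5 124.0 90.0
```

View pics/t2.png

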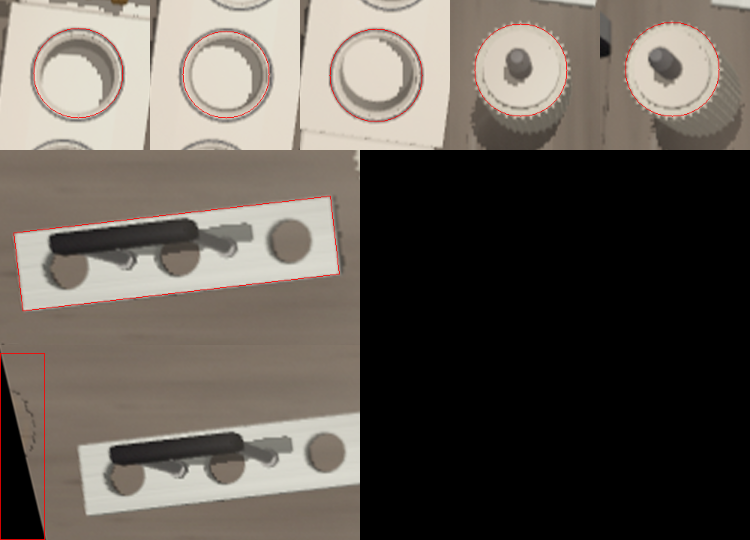

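The fits are good. The bar rectangle comes out at 52.0×212.2 mm, and the bay spacing is 150.8 mm against the true 150. Now the sediment cartridge.

```bash
cat >> h.py <<'E'
A=0.136
C=np.array([589,16.6]); U=np.array([-np.sin(A),np.cos(A)])
BAY=dict(sed=C-75*U,car=C,mem=C+75*U)
SRC=dict(sed=(450.7,-115.5),car=(443.7,161.2),mem=(451.5,302.8))
def st(m):
    s=bot.observe(); print(m,"t",round(s["time_s"],2),"p",s["tcp_pos"].round(1),"F",s["force"].round(1),"w",round(s["width"],3),flush=True); return s
def L(p,z,v=150,rot=None): bot.servo_line([float(p[0]),float(p[1]),float(z)],rot,speed=v)
def pick(n):
    p=SRC[n]; a=bestdown([*p,190],A)[1]
    let_go(); bot.move_to([*p,190],list(down(a)))
    L(p,129,120); bot.wait(.15); st("at"); grasp(); st("grip"); L(p,255,200); st("up")
def place(n):
    b=BAY[n]; L(b,255,250); L(b,190,200); bot.wait(.2); st("above")
    L(b,150,80); st("150"); L(b,140.5,40); bot.wait(.2); st("down")
E
python3 - <<'E'
from h import *
pick("sed"); place("sed")
cv2.imwrite("pics/p1.png",imaging.grab_frame("side")[100:300,200:500])
E
```

```text
at t 5.45 p [ 451.7 -115.6  130.1] F [ 0.  -0.1 -0.5] w 1.004
grip t 6.1 p [ 450.5 -115.6  129.2] F [-1.3  0.5  4. ] w 0.157
up t 6.88 p [ 449.8 -115.4  253.7] F [ 0.6 -0.1 -1.8] w 0.16
above t 8.34 p [600.3 -57.9 192.2] F [ 0.  -0.1 -1.1] w 0.158
150 t 8.99 p [599.4 -57.6 150. ] F [-0.1  0.6 -2.1] w 0.16
down t 9.57 p [599.4 -57.7 140.7] F [-0.  -0.5 -1.7] w 0.158
```

View pics/p1.png

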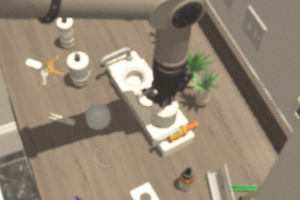

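It went in with no side force, which means the foot is inside the bay. I'll lower it home, release, then do the other two.

```bash
cat >> h.py <<'E'
def release(n):
    b=BAY[n]; z=140.5; s=None
    while z>135:
        z-=1; L(b,z,30); s=st("lower")
        if s["force"][2]>2: break
    let_go(); L(b,190,150); st("rel")
E
python3 - <<'E'
from h import *
release("sed")
pick("car"); place("car")
s=bot.observe()
if abs(s["force"]).max()<6 and s["width"]>.1: release("car")
E
```

```text
lower t 9.88 p [599.1 -57.7 139.4] F [ 0.4 -0.6 -1.2] w 0.161
lower t 10.12 p [599.5 -57.7 139.2] F [-0.8 -0.6  2.9] w 0.154
rel t 11.31 p [599.1 -57.7 189.9] F [-0.  -0.8 -0.7] w 0.999
at t 13.85 p [444.6 161.3 129.9] F [-0.4  0.1 -0. ] w 1.001
grip t 14.51 p [443.8 161.2 129.2] F [-0.4 -0.8  2.2] w 0.153
up t 15.29 p [442.8 160.9 253.9] F [-0.6  0.1 -1.7] w 0.155
above t 16.93 p [590.   16.4 191.9] F [-0.2 -0.6 -1.8] w 0.158
150 t 17.58 p [589.   16.5 149.8] F [-0.2 -0.1 -1.6] w 0.157
down t 18.17 p [589.2  16.5 140.7] F [ 0.4  0.2 -1.3] w 0.157
lower t 18.42 p [588.9  16.6 139.5] F [-0.6 -0.7 -2. ] w 0.157
lower t 18.67 p [589.4  16.4 139.3] F [-1.3  0.2  3.7] w 0.158
rel t 19.85 p [588.9  16.6 189.9] F [-0.2 -0.2 -0.1] w 1.004
```

Run:
```python
from h import *
pick("mem"); place("mem")
s=bot.observe()
if abs(s["force"]).max()<6 and s["width"]>.1:
    release("mem")
    L(BAY["mem"],260,200)
    bot.move_to([520,0,400],list(down(-np.pi/2))); bot.wait(.3)
    i=imaging.camera_info("wrist"); im=imaging.grab_frame("wrist"); np.save("w3.npy",i,allow_pickle=True); cv2.imwrite("pics/w3.png",im)
    for n,b in BAY.items(): print(n,proj(i,[[*b,110],[*b,138]]).round())
```

```text
at t 22.82 p [452.3 303.2 130.1] F [0.2 0.8 0.8] w 0.998
grip t 23.48 p [451.5 302.9 129.2] F [-0.4  0.2  1.9] w 0.16
up t 24.26 p [450.6 302.3 253.4] F [ 0.2 -0.3 -1.8] w 0.163
above t 26.07 p [580.1  91.2 192. ] F [-0.4  0.1 -2.1] w 0.159
150 t 26.73 p [579.   90.8 150. ] F [-0.3 -0.3 -0.8] w 0.157
down t 27.31 p [579.   90.9 140.7] F [-0.8  1.  -1.4] w 0.157
lower t 27.56 p [578.8  90.9 139.5] F [ 0.5 -0.1 -2.2] w 0.161
lower t 27.81 p [579.2  90.9 139.3] F [-0.7 -0.3  2.4] w 0.156
rel t 28.99 p [578.7  90.9 189.9] F [-0.3  0.1 -0.1] w 0.998
sed [[370.  88.]
 [373.  87.]]
car [[303.  97.]
 [302.  97.]]
mem [[237. 107.]
 [231. 107.]]
```

View pics/w3.png

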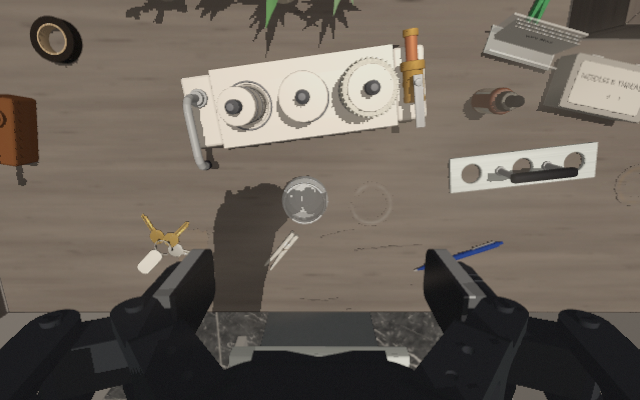

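All three are seated, with knobs at (233,107), (302,97) and (373,87), as projected. The bystanders are undisturbed. Now the bar.

Run:
```python
from h import *
p=(489.0,-302.2); a=bestdown([*p,130],0.116)[1]
bot.move_to([*p,130],list(down(a))); L(p,62,120); bot.wait(.15); st("at"); grasp(); s=st("grip")
if s["width"]>.05:
    L(p,255,200); st("up")
    L(C,255,200,list(down(a+0.02))); L(C,215,150); bot.wait(.2); st("above")
    cv2.imwrite("pics/b1.png",cv2.resize(imaging.grab_frame("side")[120:280,270:430],None,fx=4,fy=4))
```

```text
at t 33.58 p [ 489.7 -302.8   63.1] F [-0.1  0.9  0.4] w 1.002
grip t 34.23 p [ 488.8 -302.2   62. ] F [-0.2  0.4  0.2] w 0.137
up t 35.35 p [ 488.5 -301.5  253.6] F [ 0.7 -0.1 -1.9] w 0.136
above t 37.78 p [589.7  16.2 216.3] F [ 0.1  1.  -1.2] w 0.142
```

View pics/b1.png

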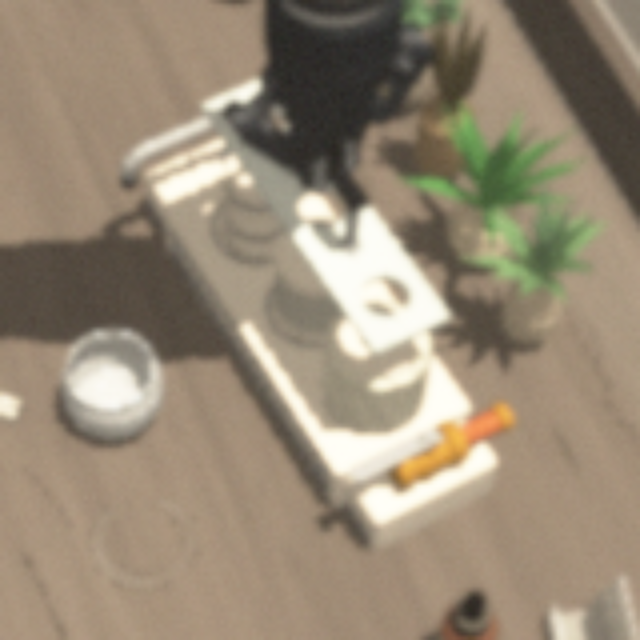

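The bar hangs level over the row and is aligned with it. I'll lower it with force checks.

Run:
```python
from h import *
z=204
L(C,z,80)
while z>168:
    z-=(4 if z>178 else 1); L(C,z,40); s=bot.observe()
    if s["force"][2]>2 or np.abs(s["force"][:2]).max()>5: break
s=st(f"contact z={z}")
if s["tcp_pos"][2]<175:
    let_go(); st("open"); L(C,255,150); 
    bot.move_to([520,0,400],list(down(-np.pi/2))); bot.wait(.3)
    i=imaging.camera_info("wrist"); im=imaging.grab_frame("wrist"); cv2.imwrite("pics/w4.png",im)
    a=cv2.resize(im[20:180,160:460],(800,427)); 
    b=imaging.grab_frame("side")[120:280,270:470]; cv2.imwrite("pics/s4.png",cv2.resize(b,None,fx=3,fy=3))
    cv2.imwrite("pics/w4z.png",a)
    for n,q in BAY.items(): print(n,((proj(i,[[*q,138]])-[160,20])*800/300).round())
```

```text
contact z=171 t 41.12 p [589.6  16.5 171.8] F [-0.8  0.8  3. ] w 0.139
open t 41.83 p [589.   16.6 171. ] F [ 0.6 -0.3 -0.2] w 1.0
sed [[569. 178.]]
car [[377. 206.]]
mem [[188. 233.]]
```

View pics/w4z.png

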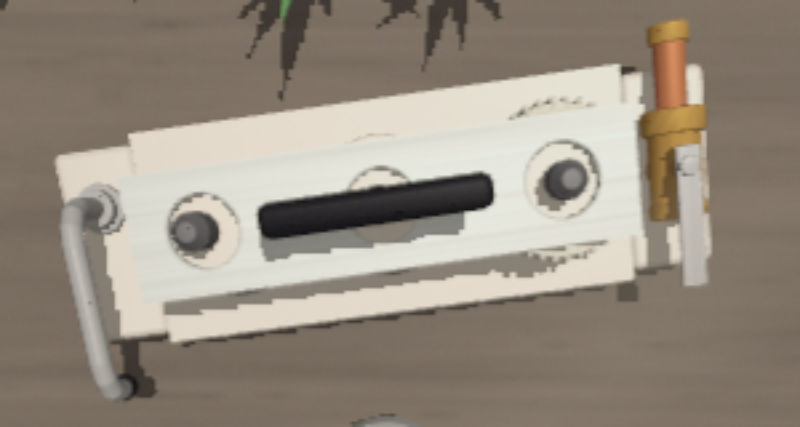

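View pics/s4.png

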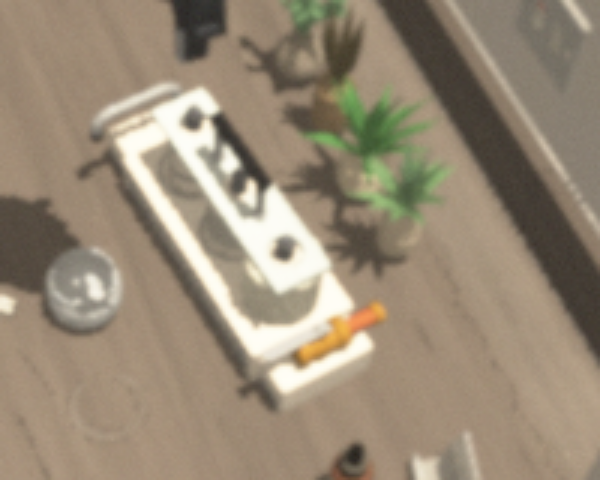

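The zoom shows the knobs up through the holes: membrane (195,231), sediment (567,180), and the carbon knob under the grip. The bar rests flat, and the cup and bottle are undisturbed. I'm handing it in.

```bash
python3 -c "
from h import *
bot.hand_in(); st('done')"
```

```text
the job is handed in; nothing more can be done
the job is handed in; nothing more can be done
```

The purifier is loaded and handed in at about 44 s of the 96 s allowed. From inlet to outlet it holds sediment (next to the brass valve), carbon, then membrane (next to the spout), with the hold-down bar on top.

- **Cartridges:** each made bottom contact with the tool at about 139 mm, the height expected for a fully home cartridge. Contact force was under 4 N.
- **Bar:** it made contact at 172 mm, as expected for its underside at 110 mm.
- **Last pictures:** the two outer knobs stand clear in their holes. The middle knob is mostly hidden by the grip in the overhead view but shows through its hole in the side view. The bar lies flat, and the cup and dropper bottle look undisturbed by eye.

No check failed or disagreed, but the final state readout after hand-in was refused, so I have no measurements from after that point.

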